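Load a sample vial into a reader through its sprung swing cover

TASK

Load the small screw-cap vial into the bench-top reader: swing the reader's sprung cover aside by its lip as you bring the vial in from the side, and keep it aside while you lower the vial upright into the well. Then, still holding the cover aside, press the vial gently down past the centring leaves until it sits firmly on its sprung seat (about 10 N on the seat, never over 20 N), and withdraw so that the cover swings shut over the vial. Never press on the thin cover with more than 15 N, do not tip the vial over, and leave everything else on the bench where it stands.

Things in the scene. Friction and masses are not known exactly. Their poses are not given: they have to be found in the camera images.
- vial: Small clear plastic screw-cap vial, the smallest bottle on the bench, standing loose: 62 mm tall, round body 34 mm in diameter up to 35 mm, sloping shoulder, ribbed white cap 26 mm in diameter from 46 mm up to the top. About 45 g. Origin at the centre of its underside, z up along its axis.
- reader: Bench-top vial reader, fixed: white housing 218 mm deep (x) by 176 mm wide (y), flat grey deck 100 mm above the bench. Origin on the bench exactly below the well's axis; x to its back, y to its left, z up. The head reaches 58 mm to the front of the well axis, 94 mm to the back, 88 mm to each side; in front of it a sloping console reaches out to 133 mm, under 70 mm high.
- well (a point): Centre of the well's mouth, in the deck plane 100 mm above the bench; axes as the reader's. The well is a round bore 36 mm in diameter with a 4 mm lead-in. A finger slot, 46 mm long, 30 mm wide and 18 mm deep, crosses it at 45 degrees (from front right to back left, along the lip of the open cover), so that shut fingers in line with it can press the vial below the deck.
- pads (a point): Point on the well's axis 42 mm below the deck. Here two sprung steel leaves, at the bore's front and back, each 10 mm wide and about 35 mm tall, bulge 2 mm into the bore. The vial starts to meet them when its underside is about 35 mm below the deck; pushing it past takes about 2 to 5 N, and their friction holds it afterwards.
- cover (a joint): Angle of the swing cover in rad: 0 shut (over the mouth); grows as it turns anticlockwise seen from above, its free end going to the reader's right (-y); stop at 1.2. A spring shuts it: 0.03 Nm when shut, 0.06 Nm when open, about 1 N at the lip. A vial pushed against the lip from the left (+y) onto the well axis turns it clear: it then stands at about 0.75 rad, its lip leaning on the vial.
- cover_plate: The swing cover: 3 mm aluminium plate 54 mm wide, lying 2 to 5 mm above the deck, turning level about an upright pin. Origin on the pin at deck height, 60 mm behind the well axis; its -x axis runs from the pin over the well when shut; free end 87 mm from the pin. Its left (+y) edge, 7 to 81 mm from the pin, is bent up into a lip: upright to 10 mm above the deck, then leaning back to 18 mm.
- cover_lip (a point): Left edge of the cover at its lip, 60 mm from the pin, 3.5 mm above the deck; moves with the cover. When shut it is 27 mm left (reader +y) of the well axis. Push on the upright part here with the vial's side, the vial's underside 4 to 7 mm above the deck (higher up the lip leans away).
- carrier: Carrier at the well's bottom, origin on the axis 5 mm above the bench, fixed. Its sprung seat's level differs from day to day and is not measured: the vial first touches it with its underside anywhere 65 to 75 mm below the deck (cap top 3 to 13 mm below). From there the seat yields 3 mm, taking 4 N per mm, then meets a hard stop (12 N).
- bottle_a: Screw-cap plastic bottle, 60 mm in diameter, 94 mm tall, behind the vial; bystander. Origin at the centre of its underside.
- bottle_b: Second bottle like bottle_a, to its left; bystander.
- beaker: Small glass beaker, 46 mm in diameter, 58 mm tall, between vial and reader, near the robot; bystander. Origin at the centre of its underside.
- timer: Small white timer lying on its back, 62 x 66 x 20 mm, near the robot at the left; bystander. Origin at the centre of its underside.
- cup_pipettes: Clear cup of transfer pipettes, 90 mm in diameter, 156 mm tall, at the back; bystander. Origin at the centre of its underside.
- rack: Stainless wire rack with test tubes, 185 x 185 x 86 mm, right of the reader; bystander. Origin at the centre of its underside.
- marker: Marker pen, 136 mm long, 12 mm thick, lying right of the reader; bystander. Origin under its middle.
Not all that is in view belongs to the job. What is shaped like the vial but black is not meant.

How it is judged:
On the way, in this order (a step that is already met when the one before it is completed fails the run):
1. the vial holds the cover aside (over 0.6 rad) and stands upright in the well, its underside over 20 mm below the deck (z of vial in the frame of well below -0.02 m and horizontal distance between vial and well below 0.009 m and angle between vial's own z axis and vertical below 0.25 rad and value of joint cover above 0.6 rad), for 0.2 s.
2. the vial is pressed on the sprung seat with over 5 N while the cover is still held aside (contact force between vial and carrier above 5 N and value of joint cover above 0.3 rad), for 0.2 s.
At the end, for the whole second after the job is handed in: The vial stands at rest and upright (within 0.12 rad) in the well, within 5 mm of its axis, its underside at least 62 mm below the deck and in contact with the sprung seat (over 0.2 N); the cover is shut (within 0.06 rad) (contact force between vial and carrier above 0.2 N and z of vial in the frame of well below -0.062 m and horizontal distance between vial and well below 0.005 m and angle between vial's own z axis and vertical below 0.12 rad and linear speed of vial below 0.02 m/s and value of joint cover below 0.06 rad); the robot touches nothing.
It fails at once if the seat is loaded with more than 20 N (contact force between vial and carrier above 20 N).
It fails at once if the vial or the fingers press on the thin cover with more than 15 N (contact force between any of vial, the fingers and cover_plate above 15 N).
It fails at once if the vial tips by more than 0.6 rad (angle between vial's own z axis and vertical above 0.6 rad).
It fails at once if a bystander is moved by more than 30 mm (distance of any of bottle_a, bottle_b, beaker, timer, cup_pipettes, rack, marker from where it was at the start of the episode above 0.03 m).
It also fails if it takes over 61 s, if anything falls off the work surface, if the arm or the gripper's body presses on something with over 40 N, if the wrist force passes 120 N, or if a joint passes its speed limit or range.

ROBOT

A 7-joint arm with a two-finger parallel gripper is mounted at the origin on a cart in front of the work surface, level with it; the furniture and walls round the work are solid. World frame = base frame: x ahead of the robot, y to its left, z up, the work surface at z = 0. Lengths are in m, angles in rad, forces in N, time in s.
With the tool pointing down it reaches from about 0.4 to 0.875 m from the base axis. Payload 19.3 kg.
Tool frame: the origin (TCP) lies at the very end of the fingers, on their centre line; the grasp point (between the pads) lies 19 mm behind it; z points along the fingers, y is the direction in which the jaws open and shut (so a half turn about z gives the same grasp; the last joint's range is limited). The gripper opens to 85 mm and grips with 20 to 120 N. Pads are 22 mm wide; open, the fingers measure 114 mm over their backs; the gripper's body (76 mm by 85 mm) begins 54 mm behind the grasp point. The pads swing forward as they close: fully open they stand 13 mm farther back than shut.
Start: joints at [-1.342, 0.521, -0.036, 1.599, 0.021, 1.021, -0.113], TCP at [0.184, 0.597, 0.231] pointing down, gripper open.
Joint ranges: [-2.91, 2.91], [-0.3, 2.13], [-1.5, 1.42], [0.17, 2.43], [-1.26, 4.41], [0.16, 1.93], [-2.52, 2.52]. Speed limits (rad/s): [1.89, 1.89, 2.39, 2.39, 3.01, 3.01, 3.01].

INTERFACE

Orientations are given as [roll, pitch, yaw] about the fixed x, y, z axes, in that order (R = Rz(yaw) Ry(pitch) Rx(roll)).
In Python, from workcell import bot gives the robot as it stands.
- The arm moves only by the tool carry_out, never from a script. Its argument "targets" is a list of rows, each a list of 7 numbers: the shift along the tool's x, y, z in mm, then the turn, a rotation vector about the tool's x, y, z in units of 6 degrees (1.0 is 6 degrees), then the closure in counts, from 0 (fully open) to 255 (shut). A call has 1 to 5 rows; each row shifts and turns the commanded pose from where the row before left it, along the tool's axes as they then stand; what a row does not reach is not made up. A row lasts 1/12 s, in which the tool goes at most 41.7 mm and 7.16 degrees, less where a joint would pass 70% of its speed; a pose out of reach is approached as far as the arm can. A call is refused whole if a number of a shift passes 41.7 or a number of a turn 1, either way. A call with a gripper value outside its range is refused whole. The fingers move at their own pace and stop on an object; "force" is the grip in N (left out, the last holds). Time passes only in rows, so rows that do not move let the fingers close. It gives the time, the measured TCP pose, the force and the opening at its end, in the units of the state.
- bot.observe(): the state, without advancing time (a new reading comes with each control period).
- bot.grab_frame(name): name is "scene" or "top" or "wrist"; returns a dict with "color" (384x512x3 uint8, red, green, blue), "z_map" (384x512 float32, m along the optical axis (not along the pixel's ray), 0 where there is no reading), "K" (3x3 intrinsics, pixels), "cam_to_world" (4x4, takes a point from camera to world coordinates); the wrist camera has in their place "T_tool_cam" (4x4, takes a point from camera to tool coordinates, whose origin is the TCP and whose axes are the flange's). Camera axes: x right, y down, z forward; pixel columns grow to the right and rows downward; lengths in m; the calibration is good to about 2 mm. A picture is of the moment at which its call begins: read the wrist's pose just before it.
- bot.job_done(): hands the job in, once; it reports no verdict.
The state is a dict: "clock": time; "qpos": joint angles; "qd": joint speeds; "joint_efforts": joint torques, N m; "position": TCP position; "tool_rot": TCP orientation; "force": force on the tool from outside, world axes, zero at the start; "moment": the same for the moment, N m; "grip_width": finger opening in m.
Only numpy, scipy, OpenCV 4.12 (cv2) and the standard library are available. Lean on these libraries where they do the work, as an engineer would, in place of code of your own. Each camera call takes 0.05 s, during which the arm holds its last target. There are 200 camera calls.

## Working session

There is one attempt and no reset: what is moved stays moved. The work goes in short steps, Python scripts to look and compute and a tool call to move; the robot and the scene stay as the last step left them, time stands still between calls to the robot, and variables do not carry over. Pictures are saved under pics/ and viewed, about 8 in all and at most 12, crops included, and the job is handed in when it is done.

Besides the shell and the picture viewer there is one more tool, called after "Call:" as name(argument=value, ...) on one line, values as JSON. carry_out: Moves the arm, as the interface text tells. Its arguments: {"type":"object","properties":{"targets":{"type":"array","items":{"type":"array","items":{"type":"number"}}},"force":{"type":"number"}},"required":["targets"]}

```bash
mkdir -p pics; ls
cat > h.py <<'E'
import numpy as np, cv2, pickle
from workcell import bot
def snap(name,tag):
    s=bot.observe(); f=bot.grab_frame(name); f['state']=s
    pickle.dump(f,open(f'pics/{tag}.pkl','wb'))
    cv2.imwrite(f'pics/{tag}.png',cv2.cvtColor(f['color'],cv2.COLOR_RGB2BGR)); return f
def load(tag): return pickle.load(open(f'pics/{tag}.pkl','rb'))
def pix(f,u,v,T=None):
    z=f['z_map'][int(v),int(u)]; K=f['K']
    p=np.array([(u-K[0,2])/K[0,0]*z,(v-K[1,2])/K[1,1]*z,z,1]); return ((f['cam_to_world'] if T is None else T)@p)[:3]
E
python3 - <<'E'
from h import *
s=bot.observe(); print({k:np.round(v,4) for k,v in s.items()})
a=snap('scene','s0');b=snap('top','t0')
for f in(a,b): print(f['K'],f['cam_to_world'].round(3))
c=np.hstack([a['color'],b['color']])
cv2.imwrite('pics/both.png',cv2.cvtColor(cv2.resize(c,(800,300),interpolation=cv2.INTER_AREA),cv2.COLOR_RGB2BGR))
E
```

```text
pics
{'clock': np.float64(0.0), 'qpos': array([-1.3422,  0.522 , -0.0363,  1.6   ,  0.0212,  1.0211, -0.1128]), 'qd': array([-0.    , -0.0017, -0.    , -0.0012, -0.0001,  0.0008, -0.0003]), 'joint_efforts': array([-8.00000e-04, -9.27101e+01,  1.97930e+00, -3.69928e+01,
        1.78000e-02,  8.30000e-03, -0.00000e+00]), 'position': array([0.1839, 0.597 , 0.2307]), 'tool_rot': array([-3.1404,  0.    ,  2.8427]), 'force': array([-0.396 , -1.07  ,  1.3053]), 'moment': array([-0.0463,  0.0286,  0.0184]), 'grip_width': np.float64(0.0854)}
[[378.0051931    0.         258.26139041]
 [  0.         378.0051931  191.30895587]
 [  0.           0.           1.        ]] [[ 0.837 -0.398  0.376  0.034]
 [-0.548 -0.602  0.581 -0.789]
 [-0.005 -0.692 -0.722  1.022]
 [ 0.     0.     0.     1.   ]]
[[458.67573508   0.         254.55991817]
 [  0.         458.67573508 186.30347526]
 [  0.           0.           1.        ]] [[ 0.008 -0.998  0.062  0.413]
 [-1.    -0.008  0.002 -0.037]
 [-0.002 -0.062 -0.998  1.874]
 [ 0.     0.     0.     1.   ]]
```

View pics/t0.png

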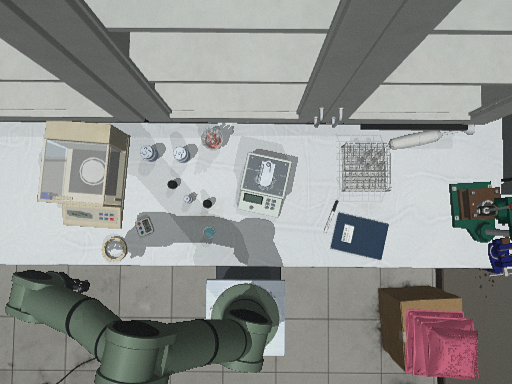

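View pics/s0.png

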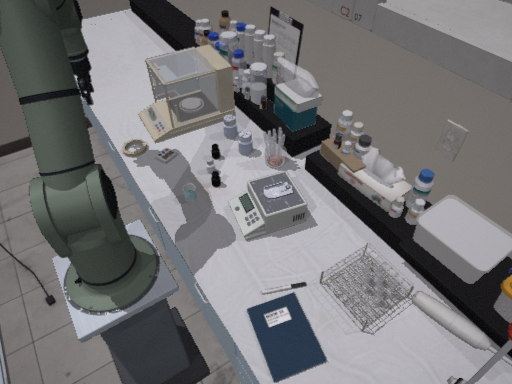

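Three vial-like things are in view: black ones at top (172,184) and (208,203), and a white-capped clear one at (190,198). The last fits the description. The reader is at top (266,180) with its cover over the well. I'll confirm in an enlarged crop.

Run:
```python
from h import *
a=load('s0');b=load('t0')
c1=cv2.resize(b['color'][140:220,150:300],(800,427),interpolation=cv2.INTER_CUBIC)
c2=cv2.resize(a['color'][130:240,180:320],(400,314),interpolation=cv2.INTER_CUBIC)
o=np.zeros((600,800,3),np.uint8)
o[:373]=cv2.resize(b['color'][145:215,150:300],(800,373),interpolation=cv2.INTER_CUBIC)
o[373:,:289]=cv2.resize(a['color'][130:240,180:320],(289,227),interpolation=cv2.INTER_CUBIC)
o[373:,300:]=cv2.resize(a['color'][170:237,225:310][:, :],(500,227))
cv2.imwrite('pics/crop1.png',o[:,:,::-1])
for u,v in [(190,198),(172,184),(208,203),(209,231),(145,226),(182,155),(148,153),(212,138),(266,172),(250,200),(255,155),(287,155),(245,180),(262,205)]: print((u,v),pix(b,u,v).round(3))
```

```text
(190, 198) [0.477 0.224 0.047]
(172, 184) [0.531 0.293 0.068]
(208, 203) [0.458 0.151 0.058]
(209, 231) [0.346 0.149 0.024]
(145, 226) [0.364 0.407 0.022]
(182, 155) [0.643 0.251 0.098]
(148, 153) [0.651 0.386 0.086]
(212, 138) [0.703 0.131 0.142]
(266, 172) [ 0.579 -0.077  0.099]
(250, 200) [ 0.471 -0.015  0.064]
(255, 155) [ 0.646 -0.034  0.094]
(287, 155) [ 0.658 -0.165  0.006]
(245, 180) [0.547 0.004 0.102]
(262, 205) [ 0.452 -0.063  0.053]
```

View pics/crop1.png

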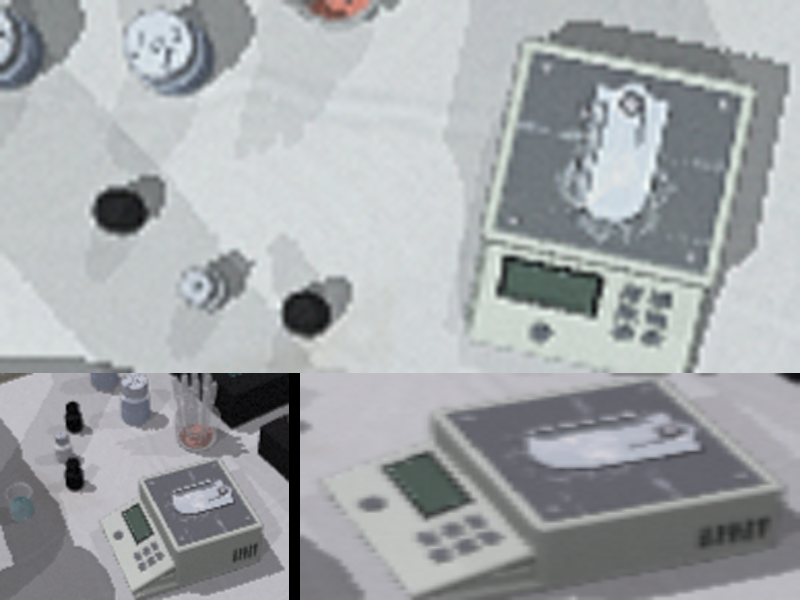

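The crop confirms it: the clear white-capped vial is at top (190,198), and its two neighbours are black. The shut cover is on the reader, whose yaw is about -10°. Next I'll get close-up wrist views.

```bash
cat >> h.py <<'E'
from scipy.spatial.transform import Rotation as Ro
def go(p,yawdeg):
    s=bot.observe(); R=Ro.from_euler('xyz',s['tool_rot']); Rt=Ro.from_euler('xyz',[np.pi,0,np.radians(yawdeg)])
    print('now',np.round(s['position'],4),np.round(np.degrees(s['tool_rot']),2),'F',np.round(s['force'],2),'t',s['clock'],'w',s['grip_width'])
    print('shift mm',(R.inv().apply(np.array(p)-s['position'])*1e3).round(1),'turn(6deg)',(np.degrees((R.inv()*Rt).as_rotvec())/6).round(2))
def wT(f):
    s=f['state']; T=np.eye(4); T[:3,:3]=Ro.from_euler('xyz',s['tool_rot']).as_matrix(); T[:3,3]=s['position']; return T@f['T_tool_cam']
E
python3 - <<'E'
from h import *
f=bot.grab_frame('wrist'); print(f['T_tool_cam'].round(3),f['K'].round(1))
go([0.45,0.20,0.26],125)
E
```

```text
[[ 0.    -0.946 -0.324  0.083]
 [ 1.     0.     0.    -0.   ]
 [-0.    -0.324  0.946 -0.143]
 [ 0.     0.     0.     1.   ]] [[295.6   0.  256.7]
 [  0.  295.6 190.3]
 [  0.    0.    1. ]]
now [0.1839 0.597  0.2309] [-179.95    0.    162.88] F [-0.07  0.4  -0.13] t 0.15 w 0.08576861316047563
shift mm [-371.2 -301.2  -28.9] turn(6deg) [-0.01  0.    6.31]
```

Call:
carry_out(targets=[[-31,-25,-3,0,0,0,0],[-31,-25,-3,0,0,0,0],[-31,-25,-3,0,0,0,0],[-31,-25,-3,0,0,0,0],[-31,-25,-3,0,0,0,0]])

```text
clock: 0.57
position: [0.296, 0.4303, 0.2463]
tool_rot: [-3.141, -0.0, 2.843]
force: [0.7, 1.6, 0.2]
grip_width: 0.0855
```

Call:
carry_out(targets=[[-31,-25,-3,0,0,0,0],[-31,-25,-3,0,0,0,0],[-31,-25,-3,0,0,0,0],[-31,-25,-3,0,0,0,0],[-31,-25,-3,0,0,0,0]])

```text
clock: 0.98
position: [0.4073, 0.2653, 0.2615]
tool_rot: [3.141, -0.0, 2.843]
force: [0.8, 0.8, 0.6]
grip_width: 0.0852
```

Call:
carry_out(targets=[[-31,-25,0,0,0,0,0],[-31,-25,0,0,0,0,0],[0,0,0,0,0,0.9,105],[0,0,0,0,0,0.9,105],[0,0,0,0,0,0.9,105]])

```text
clock: 1.4
position: [0.4515, 0.2002, 0.2612]
tool_rot: [-3.141, -0.0, 2.554]
force: [0.8, 0.4, 0.8]
grip_width: 0.0515
```

Call:
carry_out(targets=[[0,0,0,0,0,0.9,105],[0,0,0,0,0,0.9,105],[0,0,0,0,0,0.9,105],[0,0,0,0,0,0.9,105],[0,0,0,0,0,0,105]])

```text
clock: 1.82
position: [0.4511, 0.201, 0.2612]
tool_rot: [-3.141, 0.0, 2.178]
force: [0.5, 0.8, 1.0]
grip_width: 0.0501
```

Run:
```python
from h import *
go([0.477,0.222,0.046],125)
f=snap('wrist','w0')
T=wT(f)
P=np.linalg.inv(T)
for n,p in dict(vial=(0.477,0.222,.062),b1=(.531,.293,.062),b2=(.458,.151,.06)).items():
    q=P@np.array([*p,1]); print(n,(f['K']@q[:3]/q[2]).round(0))
```

```text
now [0.4511 0.201  0.2612] [-179.98    0.    124.8 ] F [0.53 0.77 0.99] t 1.8167 w 0.050093763404567726
shift mm [  2.4  33.3 215.2] turn(6deg) [-0.    0.   -0.03]
vial [285. 161.   1.]
b1 [359. 138.   1.]
b2 [238. 198.   1.]
```

View pics/w0.png

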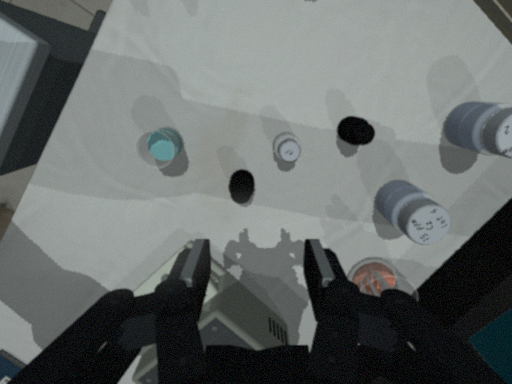

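The wrist view shows the vial's cap at (289,152), with black vials at (356,130) and (242,186) and the beaker at (165,147). Now over to the reader.

Call:
carry_out(targets=[[-38,-7,-2,0,0,0,105],[-38,-7,-2,0,0,0,105],[-38,-7,-2,0,0,0,105],[-38,-7,-2,0,0,0,105],[-38,-8,-2,0,0,0,105]])

```text
clock: 2.28
position: [0.5314, 0.0232, 0.2715]
tool_rot: [3.141, -0.0, 2.188]
force: [1.1, 1.1, 0.2]
grip_width: 0.0502
```

Call:
carry_out(targets=[[-38,-8,0,0,0,0,105],[-38,-8,0,0,0,0,105],[-38,-8,0,0,0,0,105],[-35,-7,0,0,0,0,105],[0,0,0,0,0,0,105]])

```text
clock: 2.7
position: [0.592, -0.1221, 0.271]
tool_rot: [-3.14, 0.003, 2.18]
force: [-0.1, -0.4, -0.3]
grip_width: 0.0506
```

Run:
```python
from h import *
f=snap('wrist','w1'); print(f['state']['position'])
cv2.imwrite('pics/w1c.png',cv2.resize(f['color'][:250],(800,391),interpolation=cv2.INTER_CUBIC)[:,:,::-1])
```

```text
[ 0.59199837 -0.12209744  0.27101588]
```

View pics/w1c.png

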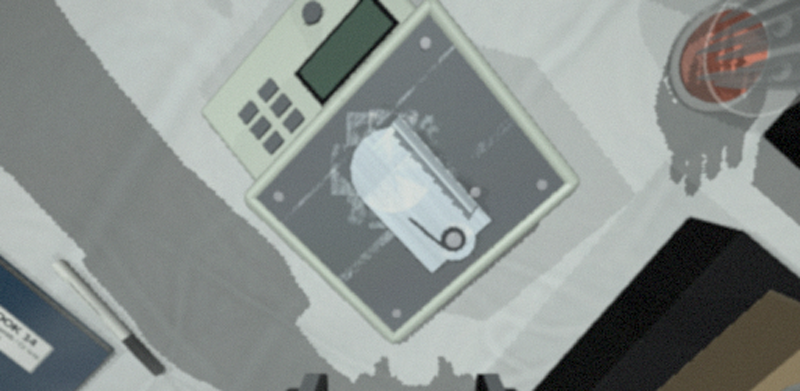

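The view shows the reader: deck corners in the crop at (431,3), (578,181), (397,341) and (247,198), the pin at (454,237), and the four screws. The console, which is the front, is at upper left.

```bash
cat > m.py <<'E'
from h import *
def ray(f,T,u,v,z):
    K=f['K']; d=T[:3,:3]@np.array([(u-K[0,2])/K[0,0],(v-K[1,2])/K[1,1],1]); return T[:3,3]+d*(z-T[2,3])/d[2]
def pose(FL,BL,BR,FR):
    F=(FL+FR)/2;B=(BL+BR)/2;L=(FL+BL)/2;R=(FR+BR)/2
    y1=np.arctan2(*(B-F)[1::-1]); l=(L-R)[:2]; y2=np.arctan2(-l[0],l[1])
    return np.degrees([y1,y2]),np.linalg.norm((B-F)[:2]),np.linalg.norm(l),(F+B)/2
E
python3 - <<'E'
from m import *
w=load('w1');Tw=wT(w);b=load('t0');Tb=b['cam_to_world']
for f,T,name,cor,pin,scr in [(w,Tw,'wrist',[(431,3),(578,181),(397,341),(247,198)],(454,237),[(425,42),(542,184),(396,313),(278,196)]),
   (b,Tb,'top',[(490,240),(527,40),(752,92),(708,280)],(632,100),[(515,218),(546,66),(724,102),(691,250)])]:
    cv=(lambda p:(p[0]*.64,p[1]*.64)) if name=='wrist' else (lambda p:(150+p[0]/5.333-.5,145+p[1]/5.333-.5))
    C=[ray(f,T,*cv(p),.1) for p in cor]; S=[ray(f,T,*cv(p),.1) for p in scr]
    for nm,X in(('corn',C),('scr',S)):
        y,d,l,c=pose(*X); yw=np.mean(y)
        print(name,nm,'yaw',y.round(1),'deep',d.round(3),'wide',l.round(3),'ctr',c.round(4))
    p=ray(f,T,*cv(pin),.107); print(' pin',p.round(4),'deckdepth z',[pix(f,*cv(q),T)[2].round(3) for q in scr],pix(f,*cv(pin),T).round(3))
w0=load('w0');T=wT(w0); print('vial w0 plane',ray(w0,T,289,152,.062).round(4),'depth',pix(w0,289,152,T).round(4)); print('vial top',ray(b,Tb,150+203/5.333-.5,145+287/5.333-.5,.06).round(4))
go([0.475,0.222,.17],125)
E
```

```text
wrist corn yaw [-11.1 -11.5] deep 0.144 wide 0.166 ctr [ 0.5688 -0.0769  0.1   ]
wrist scr yaw [-11.8 -11.7] deep 0.115 wide 0.133 ctr [ 0.5673 -0.0776  0.1   ]
 pin [ 0.6093 -0.0851  0.107 ] deckdepth z [np.float64(0.101), np.float64(0.102), np.float64(0.103), np.float64(0.102)] [ 0.609 -0.085  0.109]
top corn yaw [-11.4 -11.3] deep 0.145 wide 0.165 ctr [ 0.5671 -0.0754  0.1   ]
top scr yaw [-11.6 -10.5] deep 0.112 wide 0.131 ctr [ 0.5699 -0.0752  0.1   ]
 pin [ 0.6122 -0.0842  0.107 ] deckdepth z [np.float64(0.096), np.float64(0.095), np.float64(0.1), np.float64(0.102)] [ 0.612 -0.084  0.109]
vial w0 plane [0.4745 0.2336 0.062 ] depth [0.4746 0.2336 0.0617]
vial top [0.4757 0.2319 0.06  ]
now [ 0.5914 -0.1187  0.2708] [-1.7993e+02  5.0000e-02  1.2501e+02] F [-0.26  1.22  0.51] t 2.75 w 0.050201586289992044
shift mm [345.9 100.3 100.4] turn(6deg) [-0.01  0.01  0.  ]
```

Run:
```python
from m import *
a=load('w1'); f=snap('wrist','w2'); print(f['state']['position'],bot.observe()['position'])
T=wT(f); g0=cv2.cvtColor(a['color'],6+1);g1=cv2.cvtColor(f['color'],7)
def track(u,v,h=11):
    u0,v0=int(round(u)),int(round(v)); 
    p=np.array([[[u,v]]],np.float32); q,st,e=cv2.calcOpticalFlowPyrLK(g0,g1,p,None,winSize=(21,21)); return q[0,0]
pts=dict(FL=(425,42),BL=(542,184),BR=(396,313),FR=(278,196),pin=(454,237))
W={}
for k,p in pts.items():
    q=track(p[0]*.64,p[1]*.64); W[k]=ray(f,T,*q,.107 if k=='pin' else .1); print(k,q-np.array(p)*.64,W[k].round(4))
print(pose(W['FL'],W['BL'],W['BR'],W['FR']))
```

```text
[ 0.59135279 -0.11871317  0.27077755] [ 0.59106659 -0.11631128  0.27074577]
FL [-1.39080811  4.29337227] [ 0.5246 -0.0008  0.1   ]
BL [-1.64806641  3.58360504] [ 0.6371 -0.024   0.1   ]
BR [-1.1992926   2.84627502] [ 0.61   -0.1545  0.1   ]
FR [-0.99559204  3.14370972] [ 0.4976 -0.1309  0.1   ]
pin [-1.28845459  3.29773743] [ 0.6094 -0.085   0.107 ]
(array([-11.76016837, -11.71733447]), np.float64(0.11487482678757935), np.float64(0.13306358414448566), array([ 0.56734308, -0.07757217,  0.1       ]))
```

Call:
carry_out(targets=[[38,11,8,0,0,0,105],[38,11,8,0,0,0,105],[38,11,8,0,0,0,105],[38,11,8,0,0,0,105],[38,11,8,0,0,0,105]])

```text
clock: 3.22
position: [0.5254, 0.0751, 0.2311]
tool_rot: [3.141, -0.001, 2.187]
force: [1.6, 0.0, 0.1]
grip_width: 0.0498
```

Call:
carry_out(targets=[[38,11,8,0,0,0,105],[38,11,8,0,0,0,105],[38,11,8,0,0,0,105],[38,11,8,0,0,0,105],[12,8,8,0,0,0,105]])

```text
clock: 3.63
position: [0.4716, 0.2427, 0.191]
tool_rot: [3.141, -0.003, 2.193]
force: [0.2, 1.5, 0.0]
grip_width: 0.0503
```

Call:
carry_out(targets=[[0,0,0,0,0,0,105],[0,0,0,0,0,0,105]])

```text
clock: 3.8
position: [0.4742, 0.2376, 0.191]
tool_rot: [-3.141, -0.0, 2.188]
force: [-0.4, -1.3, 1.1]
grip_width: 0.0501
```

Run:
```python
from h import *
f=snap('wrist','w3'); print(f['state']['position'],bot.observe()['position'])
cv2.imwrite('pics/w3c.png',cv2.resize(f['color'][60:260,160:400],(720,600),interpolation=cv2.INTER_CUBIC)[:,:,::-1])
```

```text
[0.47424967 0.23756778 0.19098811] [0.47487328 0.23643044 0.191357  ]
```

View pics/w3c.png

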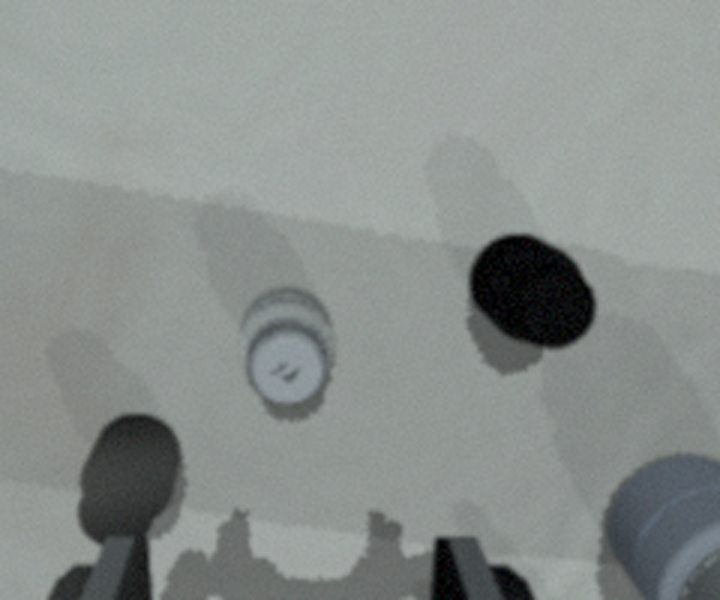

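The hover view shows the vial's white cap top at crop (288,368), full image (255.7,182.3). The black neighbours are well off the jaw line.

Run:
```python
from m import *
f=load('w3');T=wT(f); p=ray(f,T,255.7,182.3,.062); print('vial',p.round(4),'depth',pix(f,255.7,182.3,T).round(4))
go([p[0],p[1],.046],125.3)
```

```text
vial [0.4745 0.2354 0.062 ] depth [0.4747 0.2351 0.0609]
now [0.4749 0.2364 0.1914] [-179.98    0.    125.22] F [-0.62 -0.3   0.54] t 3.85 w 0.05053316238499338
shift mm [ -0.6  -0.8 145.4] turn(6deg) [-0.    0.   -0.01]
```

Call:
carry_out(targets=[[0,0,30,0,0,0,105],[0,0,30,0,0,0,105],[0,0,30,0,0,0,105],[-0.5,-1,26,0,0,0,105],[0,0,15,0,0,0,105]], force=30)

```text
clock: 4.27
position: [0.4742, 0.2337, 0.0583]
tool_rot: [-3.14, 0.0, 2.183]
force: [0.7, 0.1, 0.1]
grip_width: 0.0506
```

Call:
carry_out(targets=[[0,0,10,0,0,0,105],[0,0,5,0,0,0,105],[0,0,0,0,0,0,105],[0,0,0,0,0,0,105]])

```text
clock: 4.6
position: [0.4753, 0.2352, 0.0461]
tool_rot: [3.141, 0.0, 2.183]
force: [0.4, -0.3, 0.4]
grip_width: 0.05
```

Run:
```python
from h import *
go([.4745,.2354,.045],125.2)
```

```text
now [0.4753 0.2352 0.0461] [1.7994e+02 1.0000e-02 1.2506e+02] F [ 0.36 -0.34  0.38] t 4.6 w 0.049953572968081554
shift mm [ 0.6 -0.6  1.1] turn(6deg) [ 0.01  0.   -0.02]
```

Call:
carry_out(targets=[[0,0,0,0,0,0,160],[0,0,0,0,0,0,190],[0,0,0,0,0,0,220],[0,0,0,0,0,0,240],[0,0,0,0,0,0,240]], force=30)

```text
clock: 5.02
position: [0.4752, 0.2356, 0.0463]
tool_rot: [3.14, 0.0, 2.183]
force: [-1.6, -0.4, 10.0]
grip_width: 0.0246
```

Run:
```python
from h import *
go([.4745,.2354,.045],125.2)
```

```text
now [0.4752 0.2356 0.0463] [179.92   0.   125.08] F [-1.55 -0.45  9.97] t 5.0167 w 0.02455351245176384
shift mm [ 0.2 -0.7  1.3] turn(6deg) [ 0.01  0.   -0.02]
```

Call:
carry_out(targets=[[0,0,-10,0,0,0,240],[0,0,-30,0,0,0,240],[0,0,-35,0,0,0,240],[0,0,-35,0,0,0,240],[0,0,-25,0,0,0,240]])

```text
clock: 5.43
position: [0.4752, 0.2354, 0.184]
tool_rot: [3.139, 0.0, 2.183]
force: [0.7, 0.1, -0.5]
grip_width: 0.0246
```

Call:
carry_out(targets=[[0,0,0,0,0,0,240],[0,0,0,0,0,0,240],[0,0,0,0,0,0,240]])

```text
clock: 5.68
position: [0.4745, 0.2354, 0.1805]
tool_rot: [3.141, -0.0, 2.183]
force: [-0.7, -0.3, -1.5]
grip_width: 0.0249
```

Run:
```python
from m import *
f=snap('wrist','w4')
cv2.imwrite('pics/w4c.png',cv2.resize(f['color'][180:340,156:356],(750,600),interpolation=cv2.INTER_CUBIC)[:,:,::-1])
y=np.radians(-11.7); well=np.array([.551,-.0735]); R=np.array([[np.cos(y),-np.sin(y)],[np.sin(y),np.cos(y)]])
for p in [(0,72),(0,50),(0,0)]: print(p,(well+R@np.array(p)/1e3).round(4))
q=well+R@[0,.072]; go([*q,.175],123.3)
```

```text
(0, 72) [ 0.5656 -0.003 ]
(0, 50) [ 0.5611 -0.0245]
(0, 0) [ 0.551  -0.0735]
now [0.4744 0.2352 0.1799] [-1.7995e+02 -1.0000e-02  1.2509e+02] F [ 0.06 -0.87 -0.52] t 5.7333 w 0.024810961994243274
shift mm [-247.4  -62.3    5. ] turn(6deg) [-0.01 -0.    0.3 ]
```

View pics/w4c.png

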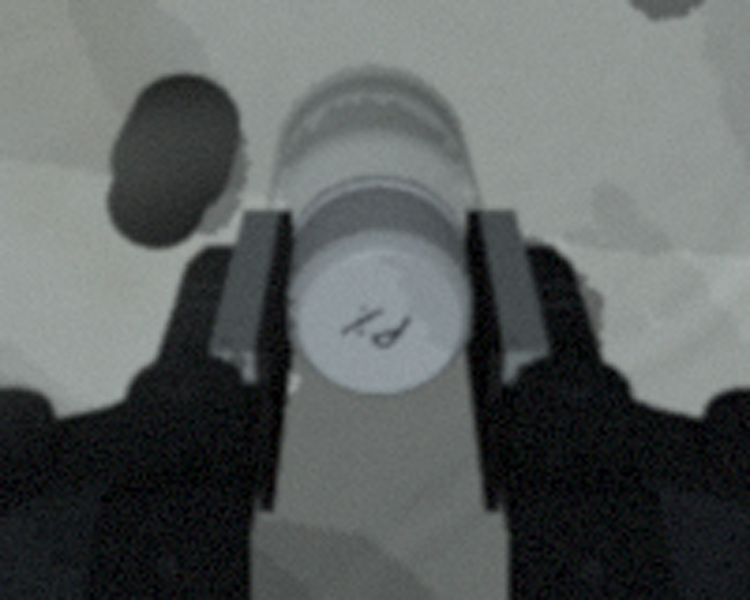

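Run:
```python
from m import *
f=load('w4'); Tc=f['T_tool_cam']
for v in(256,262,268): print(pix(f,258,v,Tc).round(4))
print('cap in tool',ray(f,Tc,257.4,264.3,-.0157).round(4))
```

```text
[ 0.0048  0.0007 -0.015 ]
[ 0.0019  0.0007 -0.0158]
[-0.0015  0.0007 -0.0159]
cap in tool [ 0.0005  0.0004 -0.0157]
```

Call:
carry_out(targets=[[-38,-9,0,0,0,0,240],[-38,-9,0,0,0,0,240],[-38,-9,0,0,0,0,240],[-38,-9,0,0,0,0,240],[-38,-9,0,0,0,0,240]])

```text
clock: 6.15
position: [0.547, 0.0521, 0.1794]
tool_rot: [-3.14, -0.001, 2.183]
force: [1.6, 0.7, 0.0]
grip_width: 0.0247
```

Call:
carry_out(targets=[[-38,-9,0,0,0,0,240],[-19,-8,0,0,0,0.3,240],[0,0,0,0,0,0,240],[0,0,0,0,0,0,240],[0,0,0,0,0,0,240]])

```text
clock: 6.57
position: [0.5655, -0.0018, 0.1795]
tool_rot: [-3.14, -0.001, 2.152]
force: [0.8, 0.5, -1.2]
grip_width: 0.0249
```

Run:
```python
from m import *
f=snap('wrist','w5'); b=snap('top','t5')
y=np.radians(-11.7); well=np.array([.551,-.0735]); R=np.array([[np.cos(y),-np.sin(y)],[np.sin(y),np.cos(y)]])
q=well+R@[0,.070]; go([*q,.1525],123.3)
cv2.imwrite('pics/w5c.png',cv2.resize(f['color'][60:330,60:420],(800,600),interpolation=cv2.INTER_CUBIC)[:,:,::-1])
```

```text
now [ 0.5656 -0.0012  0.1798] [-1.7996e+02 -4.0000e-02  1.2338e+02] F [-0.15  0.46 -0.18] t 6.6667 w 0.025144753210017256
shift mm [-2.9 -2.4 27.3] turn(6deg) [-0.01 -0.01  0.01]
```

View pics/w5c.png

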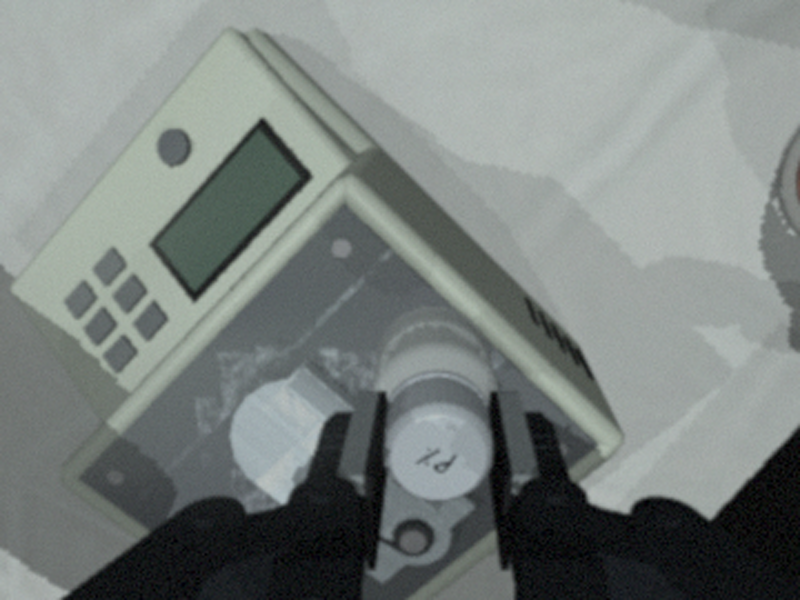

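The vial is held upright on the TCP axis, left of the cover. The screws at crop (342,248) and (115,478) and the pin at (413,537) cross-check the reader pose.

Run:
```python
from m import *
f=load('w5');T=wT(f)
for n,p,z in(('FL',(342,248),.1),('FR',(115,478),.1),('pin',(413,537),.109)):
    print(n,ray(f,T,60+p[0]*.45-.3,60+p[1]*.45-.3,z).round(4))
```

```text
FL [ 0.525  -0.0014  0.1   ]
FR [ 0.4978 -0.1324  0.1   ]
pin [ 0.6083 -0.0847  0.109 ]
```

Call:
carry_out(targets=[[-1,-2,10,0,0,0,240],[-1,0,10,0,0,0,240],[0,0,7.5,0,0,0,240],[0,0,0,0,0,0,240],[0,0,0,0,0,0,240]])

```text
clock: 7.08
position: [0.5651, -0.0051, 0.1521]
tool_rot: [-3.14, -0.001, 2.152]
force: [-0.2, 0.0, -0.5]
grip_width: 0.0249
```

Run:
```python
from m import *
go([.5502,-.0732,.1525],123.3)
```

```text
now [ 0.5651 -0.0051  0.1521] [-1.7993e+02 -3.0000e-02  1.2329e+02] F [-0.17  0.04 -0.51] t 7.0833 w 0.02492567830213928
shift mm [-48.8 -49.8  -0.4] turn(6deg) [-0.01 -0.01 -0.  ]
```

Call:
carry_out(targets=[[-5,-5,0,0,0,0,240],[-5,-5,0,0,0,0,240],[-5,-5,0,0,0,0,240],[-4,-4,0,0,0,0,240],[-4,-4,0,0,0,0,240]])

```text
clock: 7.5
position: [0.5586, -0.0378, 0.153]
tool_rot: [3.141, -0.0, 2.151]
force: [-0.8, 1.7, 0.6]
grip_width: 0.0249
```

Call:
carry_out(targets=[[-4,-4,0,0,0,0,240],[-4,-4,0,0,0,0,240],[-4,-4,0,0,0,0,240],[-4,-4,0,0,0,0,240],[-4,-4,0,0,0,0,240]])

```text
clock: 7.92
position: [0.5528, -0.0653, 0.1528]
tool_rot: [-3.141, -0.0, 2.152]
force: [-1.9, 1.5, -0.8]
grip_width: 0.0247
```

Call:
carry_out(targets=[[-4,-4,0,0,0,0,240],[-1.5,-2.5,0,0,0,0,240],[0,0,0,0,0,0,240],[0,0,0,0,0,0,240],[0,0,0,0,0,0,240]])

```text
clock: 8.33
position: [0.5507, -0.0727, 0.1528]
tool_rot: [3.142, -0.0, 2.152]
force: [-0.1, 1.2, 0.9]
grip_width: 0.0246
```

Run:
```python
from m import *
f=snap('wrist','w6'); snap('top','t6'); snap('scene','s6')
go([.5502,-.0732,.1525],123.3)
cv2.imwrite('pics/w6c.png',cv2.resize(f['color'][60:330,60:420],(800,600),interpolation=cv2.INTER_CUBIC)[:,:,::-1])
```

```text
now [ 0.5507 -0.0726  0.1528] [180.   -0.  123.3] F [-2.12  0.9   0.59] t 8.4833 w 0.02493110765666483
shift mm [-0.2 -0.7  0.3] turn(6deg) [ 0. -0. -0.]
```

View pics/w6c.png

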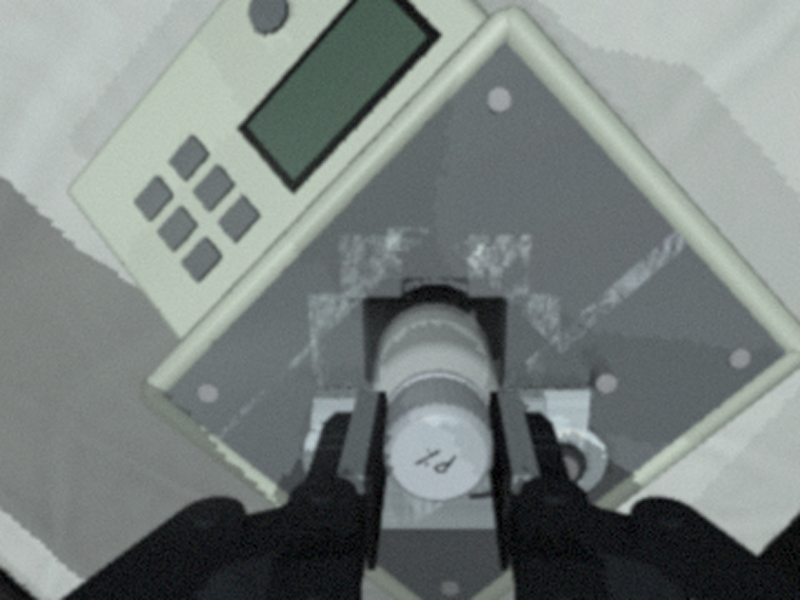

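The cover stands aside with the lip on the vial, and the slot shows at crop x 363–507, lined up with the jaws. All four screws are in view, so I'll refine the well from here.

Run:
```python
from m import *
f=load('w6');T=wT(f);Tc=f['T_tool_cam'];c=lambda p:(60+p[0]*.45-.3,60+p[1]*.45-.3)
X=[ray(f,T,*c(p),.1) for p in [(499,99),(739,358),(450,588),(207,393)]]
y,d,l,C=pose(*X); a=np.radians(-11.7); print(y,d,l,C.round(4),'well',(C[:2]-.018*np.array([np.cos(a),np.sin(a)])).round(4))
zt=.1528-.1
for n,p in dict(slotL=(363,299),slotR=(507,299),boretop=(435,284)).items(): print(n,'in tool',(ray(f,Tc,*c(p),zt)*1e3).round(1))
```

```text
[-11.74398215 -11.71421734] 0.11488231532665646 0.1331152424874089 [ 0.5674 -0.0782  0.1   ] well [ 0.5498 -0.0745]
slotL in tool [ 13.1 -23.6  52.8]
slotR in tool [13.1 22.  52.8]
boretop in tool [18.1 -0.8 52.8]
```

Call:
carry_out(targets=[[-1.6,-1.3,0,0,0,0,240],[0,0,4,0,0,0,240],[0,0,4,0,0,0,240],[0,0,2,0,0,0,240],[0,0,0,0,0,0,240]])

```text
clock: 8.9
position: [0.5502, -0.0749, 0.1421]
tool_rot: [-3.141, -0.0, 2.152]
force: [-0.4, 2.0, -1.2]
grip_width: 0.0244
```

Call:
carry_out(targets=[[0,0,2,0,0,0,240],[0,0,2,0,0,0,240],[0,0,2,0,0,0,240],[0,0,2,0,0,0,240],[0,0,0,0,0,0,240]])

```text
clock: 9.32
position: [0.5503, -0.0747, 0.1344]
tool_rot: [-3.141, -0.0, 2.152]
force: [-0.6, 1.5, -1.5]
grip_width: 0.0245
```

Call:
carry_out(targets=[[0,0,3,0,0,0,240],[0,0,3,0,0,0,240],[0,0,3,0,0,0,240],[0,0,3,0,0,0,240],[0,0,3,0,0,0,240]])

```text
clock: 9.73
position: [0.5509, -0.0746, 0.1197]
tool_rot: [3.141, 0.0, 2.152]
force: [0.9, 5.8, 3.6]
grip_width: 0.0249
```

Call:
carry_out(targets=[[0,0,1,0,0,0,240],[0,0,0,0,0,0,240],[0,0,0,0,0,0,240],[0,0,0,0,0,0,240]])

```text
clock: 10.07
position: [0.5507, -0.0747, 0.1186]
tool_rot: [3.141, 0.0, 2.152]
force: [2.3, 4.9, -0.5]
grip_width: 0.0245
```

Call:
carry_out(targets=[[0,0,2,0,0,0,240],[0,0,2,0,0,0,240],[0,0,2,0,0,0,240],[0,0,0,0,0,0,240]])

```text
clock: 10.4
position: [0.5507, -0.0746, 0.1125]
tool_rot: [3.141, 0.0, 2.152]
force: [1.4, 5.6, -0.7]
grip_width: 0.0246
```

Call:
carry_out(targets=[[0.4,0.6,1,0,0,0,240],[0,0,1.5,0,0,0,240],[0,0,1.5,0,0,0,240],[0,0,1,0,0,0,240],[0,0,0,0,0,0,240]])

```text
clock: 10.82
position: [0.5507, -0.0743, 0.1076]
tool_rot: [-3.142, 0.0, 2.152]
force: [1.7, 3.8, -1.8]
grip_width: 0.0248
```

Call:
carry_out(targets=[[0,0,1.5,0,0,0,240],[0,0,1.5,0,0,0,240],[0,0,0,0,0,0,240],[0,0,0,0,0,0,240]])

```text
clock: 11.15
position: [0.5508, -0.0743, 0.1047]
tool_rot: [3.142, 0.0, 2.152]
force: [1.2, 4.5, -0.2]
grip_width: 0.0244
```

Call:
carry_out(targets=[[0,0,0.7,0,0,0,240],[0,0,0,0,0,0,225],[0,0,0,0,0,0,153],[0,0,0,0,0,0,153],[0,0,0,0,0,0,153]])

```text
clock: 11.57
position: [0.5505, -0.0747, 0.104]
tool_rot: [-3.141, 0.0, 2.151]
force: [0.6, 0.7, 0.4]
grip_width: 0.0343
```

Run:
```python
from m import *
f=snap('wrist','w7'); go([.5502,-.0732,.1525],123.3); Tc=f['T_tool_cam']
for v in range(236,290,6): print(v,[pix(f,u,v,Tc).round(4).tolist() for u in (252,258)])
cv2.imwrite('pics/w7c.png',cv2.resize(f['color'][140:340,120:387],(800,600),interpolation=cv2.INTER_CUBIC)[:,:,::-1])
```

```text
now [ 0.5505 -0.0746  0.104 ] [-179.97    0.    123.26] F [-0.59  0.51  0.09] t 11.6167 w 0.034331611475397344
shift mm [  1.3   0.5 -48.5] turn(6deg) [-0.    0.   -0.01]
236 [[0.0136, -0.0022, -0.0107], [0.0139, 0.0007, -0.0112]]
242 [[0.0123, -0.0022, -0.0145], [0.0127, 0.0007, -0.0152]]
248 [[0.0091, -0.0022, -0.0147], [0.0093, 0.0007, -0.015]]
254 [[0.0058, -0.0022, -0.0148], [0.0063, 0.0007, -0.0156]]
260 [[0.0028, -0.0022, -0.0155], [0.0024, 0.0008, -0.0149]]
266 [[-0.001, -0.0023, -0.015], [-0.0004, 0.0008, -0.0158]]
272 [[-0.0036, -0.0022, -0.0163], [-0.004, 0.0008, -0.0158]]
278 [[-0.0072, -0.0023, -0.0162], [-0.007, 0.0008, -0.0164]]
284 [[-0.015, -0.0024, -0.0105], [-0.0158, 0.0008, -0.0094]]
```

View pics/w7c.png

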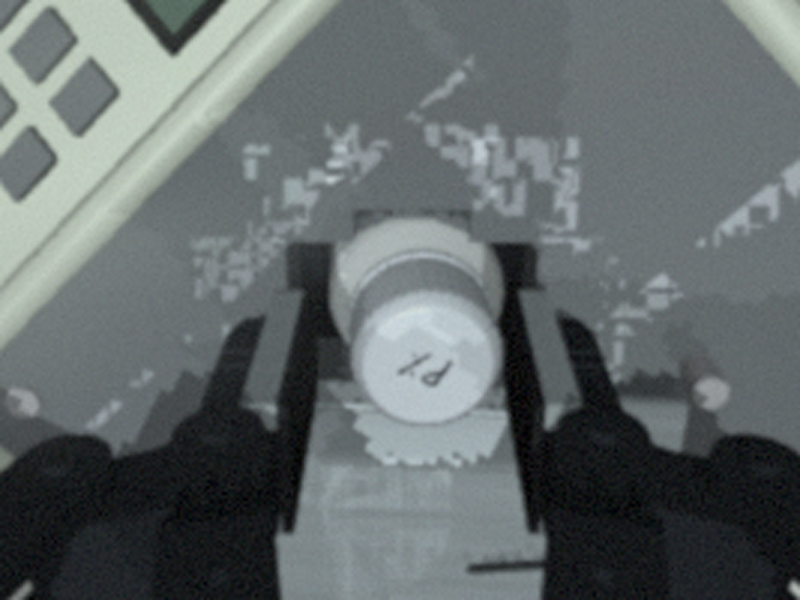

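Released, the vial stays at 43 mm depth (cap top 15 mm above the tips), and the cover leans on the cap. The cap sits about 2.5 mm toward the right finger, so I'll centre the jaws on it, lift clear, then shut.

Call:
carry_out(targets=[[0,1,0,0,0,0,135],[0,1,0,0,0,0,135],[0,0,-2,0,0,0,135],[0,0,-5,0,0,0,135],[0,0,-7,0,0,0,135]])

```text
clock: 12.03
position: [0.5522, -0.0733, 0.1183]
tool_rot: [-3.141, -0.0, 2.152]
force: [0.9, 0.8, 0.5]
grip_width: 0.0404
```

Call:
carry_out(targets=[[0,0,-8,0,0,0,135],[0,0,-8,0,0,0,135],[0,0,-2,0,0,0,160],[0,-1.5,0,0,0,0,255],[0,0,0,0,0,0,255]])

```text
clock: 12.45
position: [0.551, -0.0742, 0.1363]
tool_rot: [3.141, 0.0, 2.152]
force: [0.1, -0.6, -0.8]
grip_width: 0.0086
```

Call:
carry_out(targets=[[0,0,0,0,0,0,255],[0,0,0,0,0,0,255],[0,0,0,0,0,0,255],[0,0,0,0,0,0,255]])

```text
clock: 12.78
position: [0.551, -0.074, 0.1359]
tool_rot: [-3.141, -0.0, 2.152]
force: [-0.1, 0.9, -0.1]
grip_width: 0.0001
```

Run:
```python
from m import *
f=snap('wrist','w8'); go([.5508,-.0743,.121],123.3); Tc=f['T_tool_cam']
cv2.imwrite('pics/w8c.png',cv2.resize(f['color'][140:340,120:387],(800,600),interpolation=cv2.INTER_CUBIC)[:,:,::-1])
T=wT(f)
for v in range(200,250,6): print(v,pix(f,257,v,T).round(4))
```

```text
now [ 0.551  -0.074   0.1359] [-1.7998e+02 -1.0000e-02  1.2328e+02] F [-0.02  0.31  0.29] t 12.8333 w 0.0002769517214851472
shift mm [-0.1 -0.4 14.9] turn(6deg) [-0. -0. -0.]
200 [ 0.5434 -0.0619  0.0978]
206 [ 0.5434 -0.0618  0.1084]
212 [ 0.5433 -0.0617  0.1181]
218 [ 0.5452 -0.0645  0.1193]
224 [ 0.5474 -0.0679  0.119 ]
230 [ 0.5494 -0.071   0.1195]
236 [ 0.5456 -0.0652  0.1404]
242 [ 0.5457 -0.0653  0.1465]
248 [ 0.5454 -0.065   0.1532]
```

View pics/w8c.png

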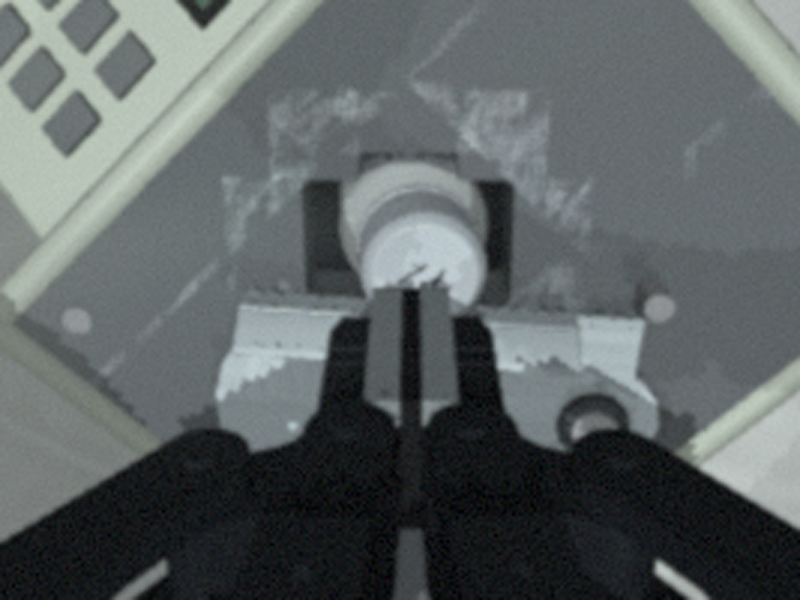

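The shut fingers are over the cap (cap top z = 0.119), centred on the slot, with the cover leaning on the cap. Pressing down in steps.

Call:
carry_out(targets=[[0,0.4,6,0,0,0,255],[0,0,5,0,0,0,255],[0,0,3,0,0,0,255],[0,0,2,0,0,0,255],[0,0,0,0,0,0,255]])

```text
clock: 13.25
position: [0.5513, -0.0739, 0.1196]
tool_rot: [-3.141, -0.0, 2.152]
force: [-0.2, -0.8, -0.2]
grip_width: -0.0
```

Call:
carry_out(targets=[[0,0,2,0,0,0,255],[0,0,2,0,0,0,255],[0,0,2,0,0,0,255],[0,0,0,0,0,0,255]])

```text
clock: 13.58
position: [0.5514, -0.0739, 0.1139]
tool_rot: [-3.141, 0.0, 2.151]
force: [-0.3, -2.0, 2.6]
grip_width: 0.0001
```

Call:
carry_out(targets=[[0,0,2,0,0,0,255],[0,0,2,0,0,0,255],[0,0,2,0,0,0,255],[0,0,0,0,0,0,255]])

```text
clock: 13.92
position: [0.5513, -0.0738, 0.1079]
tool_rot: [-3.141, -0.0, 2.152]
force: [-1.5, -0.0, 3.3]
grip_width: 0.0001
```

Call:
carry_out(targets=[[0,0,2,0,0,0,255],[0,0,2,0,0,0,255],[0,0,0,0,0,0,255],[0,0,0,0,0,0,255]])

```text
clock: 14.25
position: [0.5513, -0.0737, 0.104]
tool_rot: [-3.141, -0.0, 2.152]
force: [-0.4, 0.0, -0.1]
grip_width: -0.0001
```

Call:
carry_out(targets=[[0,0,2,0,0,0,255],[0,0,2,0,0,0,255],[0,0,1.5,0,0,0,255],[0,0,0,0,0,0,255]])

```text
clock: 14.58
position: [0.5514, -0.0738, 0.0983]
tool_rot: [-3.141, -0.0, 2.152]
force: [-1.3, -0.9, 1.4]
grip_width: 0.0002
```

Call:
carry_out(targets=[[0,0,1,0,0,0,255],[0,0,0,0,0,0,255]])

```text
clock: 14.75
position: [0.5514, -0.0738, 0.0975]
tool_rot: [-3.142, -0.0, 2.152]
force: [-1.1, -0.9, 2.9]
grip_width: 0.0002
```

Call:
carry_out(targets=[[0,0,1,0,0,0,255],[0,0,0,0,0,0,255]])

```text
clock: 14.92
position: [0.5515, -0.0738, 0.0965]
tool_rot: [3.142, 0.0, 2.152]
force: [-0.6, -1.0, 3.5]
grip_width: -0.0001
```

Call:
carry_out(targets=[[0,0,1,0,0,0,255],[0,0,0,0,0,0,255]])

```text
clock: 15.08
position: [0.5515, -0.0738, 0.0955]
tool_rot: [-3.142, 0.0, 2.152]
force: [-1.0, -0.0, 3.6]
grip_width: 0.0001
```

Call:
carry_out(targets=[[0,0,1,0,0,0,255],[0,0,0,0,0,0,255]])

```text
clock: 15.25
position: [0.5515, -0.0738, 0.0945]
tool_rot: [-3.142, 0.0, 2.152]
force: [0.2, -0.9, 2.3]
grip_width: -0.0007
```

Call:
carry_out(targets=[[0,0,1,0,0,0,255],[0,0,0,0,0,0,255]])

```text
clock: 15.42
position: [0.5514, -0.0738, 0.0935]
tool_rot: [-3.141, -0.0, 2.152]
force: [-1.0, -0.0, 3.4]
grip_width: -0.0
```

Call:
carry_out(targets=[[0,0,1,0,0,0,255],[0,0,0,0,0,0,255]])

```text
clock: 15.58
position: [0.5515, -0.0738, 0.0925]
tool_rot: [-3.142, 0.0, 2.152]
force: [-0.6, -0.3, 3.1]
grip_width: 0.0002
```

Call:
carry_out(targets=[[0,0,1,0,0,0,255],[0,0,0,0,0,0,255]])

```text
clock: 15.75
position: [0.5514, -0.0738, 0.0915]
tool_rot: [-3.142, -0.0, 2.152]
force: [-0.3, -0.4, 3.1]
grip_width: -0.0002
```

Call:
carry_out(targets=[[0,0,1,0,0,0,255],[0,0,0,0,0,0,255]])

```text
clock: 15.92
position: [0.5515, -0.0738, 0.0905]
tool_rot: [-3.142, 0.0, 2.152]
force: [-0.4, -0.9, 3.7]
grip_width: -0.0
```

Call:
carry_out(targets=[[0,0,1,0,0,0,255],[0,0,0,0,0,0,255]])

```text
clock: 16.08
position: [0.5515, -0.0738, 0.0895]
tool_rot: [-3.142, 0.0, 2.152]
force: [-1.1, -0.8, 2.9]
grip_width: -0.0001
```

Call:
carry_out(targets=[[0,0,1,0,0,0,255],[0,0,0,0,0,0,255]])

```text
clock: 16.25
position: [0.5514, -0.0738, 0.0884]
tool_rot: [-3.142, -0.0, 2.152]
force: [-0.6, -0.9, 3.4]
grip_width: -0.0
```

Call:
carry_out(targets=[[0,0,0.7,0,0,0,255],[0,0,0,0,0,0,255]])

```text
clock: 16.42
position: [0.5515, -0.0739, 0.0879]
tool_rot: [-3.142, 0.0, 2.152]
force: [-0.5, -0.6, 4.1]
grip_width: -0.0001
```

Call:
carry_out(targets=[[0,0,0.7,0,0,0,255],[0,0,0,0,0,0,255]])

```text
clock: 16.58
position: [0.5516, -0.0739, 0.0872]
tool_rot: [3.141, 0.0, 2.152]
force: [0.8, -1.2, 5.6]
grip_width: 0.0002
```

Call:
carry_out(targets=[[0,0,0.5,0,0,0,255],[0,0,0,0,0,0,255]])

```text
clock: 16.75
position: [0.5516, -0.074, 0.0868]
tool_rot: [3.141, 0.0, 2.151]
force: [-0.8, -1.0, 8.3]
grip_width: -0.0002
```

Call:
carry_out(targets=[[0,0,0.6,0,0,0,255],[0,0,0,0,0,0,255]])

```text
clock: 16.92
position: [0.5516, -0.074, 0.0863]
tool_rot: [3.141, 0.0, 2.151]
force: [-0.9, -2.2, 9.6]
grip_width: -0.0003
```

Call:
carry_out(targets=[[0,0,0.4,0,0,0,255],[0,0,0,0,0,0,255],[0,0,0,0,0,0,255]])

```text
clock: 17.17
position: [0.5517, -0.0741, 0.086]
tool_rot: [3.141, 0.001, 2.151]
force: [-1.5, -1.0, 10.2]
grip_width: 0.0002
```

Call:
carry_out(targets=[[0,0,0.6,0,0,0,255],[0,0,0,0,0,0,255],[0,0,0,0,0,0,255],[0,0,0,0,0,0,255],[0,0,0,0,0,0,255]])

```text
clock: 17.58
position: [0.5518, -0.0741, 0.0855]
tool_rot: [3.141, 0.001, 2.151]
force: [-1.2, -2.8, 11.0]
grip_width: 0.0001
```

Run:
```python
from m import *
F=[]
for i in range(4): s=bot.observe();F.append(s['force'][2]);f=bot.grab_frame('wrist')
print(np.round(F,1),s['position'])
```

```text
[11.  11.  11.7 10.8] [ 0.55178988 -0.07412318  0.08549872]
```

Seat force is about 8–9 N, held for over 0.5 s. A last slight press, then withdraw straight up.

Call:
carry_out(targets=[[0,0,0.3,0,0,0,255],[0,0,0,0,0,0,255],[0,0,0,0,0,0,255],[0,0,0,0,0,0,255]])

```text
clock: 18.12
position: [0.5518, -0.0742, 0.0853]
tool_rot: [3.141, 0.001, 2.151]
force: [-1.5, -2.1, 12.7]
grip_width: 0.0001
```

Call:
carry_out(targets=[[0,0,-2,0,0,0,255],[0,0,-4,0,0,0,255],[0,0,-5,0,0,0,255],[0,0,-5,0,0,0,255],[0,0,-5,0,0,0,255]])

```text
clock: 18.53
position: [0.5514, -0.0736, 0.1063]
tool_rot: [-3.142, -0.0, 2.152]
force: [-0.9, 0.9, -0.6]
grip_width: 0.0002
```

Call:
carry_out(targets=[[0,0,-6,0,0,0,255],[0,0,-10,0,0,0,255],[0,0,-20,0,0,0,255],[0,0,-30,0,0,0,255],[0,0,-30,0,0,0,255]])

```text
clock: 18.95
position: [0.551, -0.074, 0.2033]
tool_rot: [-3.141, -0.0, 2.151]
force: [1.1, 0.0, 0.0]
grip_width: 0.0001
```

Call:
carry_out(targets=[[-10,0,-30,0,0,0,255],[-20,0,-20,0,0,0,255],[-20,0,0,0,0,0,255],[0,0,0,0,0,0,255],[0,0,0,0,0,0,255]])

```text
clock: 19.37
position: [0.579, -0.1164, 0.2525]
tool_rot: [3.141, 0.001, 2.15]
force: [0.1, -0.1, -0.5]
grip_width: -0.0003
```

Run:
```python
from m import *
print(bot.observe()['position'],bot.observe()['force'].round(1))
f=snap('wrist','w9')
cv2.imwrite('pics/w9c.png',cv2.resize(f['color'][60:260,120:387],(800,600),interpolation=cv2.INTER_CUBIC)[:,:,::-1])
```

```text
[ 0.5789504  -0.11641742  0.25250724] [ 0.1 -0.1 -0.5]
```

View pics/w9c.png

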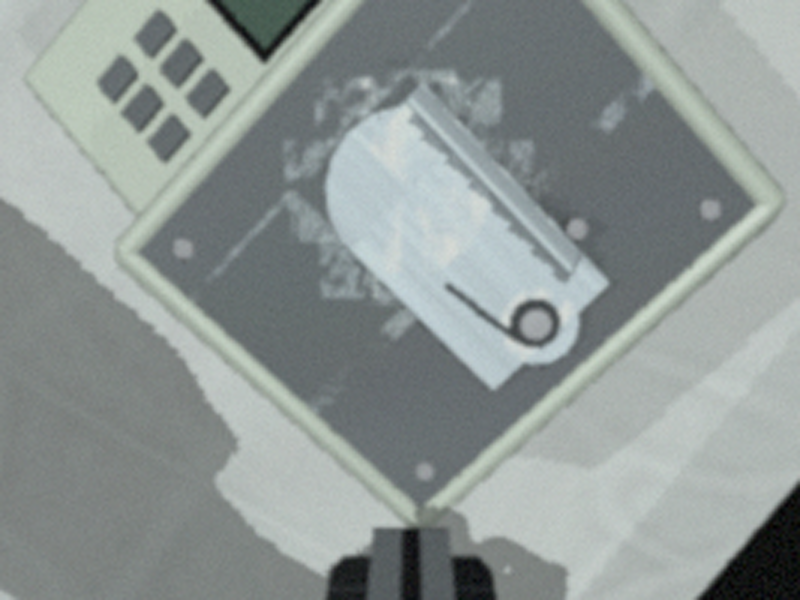

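The cover is shut over the well, with its lip parallel to the deck's side edge as at the start. Handing in.

```bash
python3 -c "
from h import *
print(bot.job_done(), bot.observe()['clock'])"
```

```text
the job is handed in; nothing more can be done
the job is handed in; nothing more can be done
```

I loaded the vial into the reader and handed the job in at about 19.5 s; no verdict was reported.

**What I did:** I gripped the clear, white-capped vial by its cap and pushed the cover aside from the left. I lowered it upright into the well to 43 mm, where the leaves held it. With the fingers shut and lined up with the slot, I pressed it onto the seat and withdrew straight up.

**Last checks:**
- **Seat:** I felt it with the fingertips at about z = 0.088, which is roughly 74 mm of vial depth. I pressed about 2.5 mm further. Wrist force reached 12.7 N, of which about 3.3 N was leaf friction, so the seat took about 9–10 N.
- **Cover:** the final wrist picture shows it shut, with its lip parallel to the deck's side edge (to within about 1°) as at the start. I did not measure its angle against the 0.06 rad limit.
- **Robot:** the fingers are clear of everything, with no force on the tool.

**What was off or not checked:**
- Well-position estimates differed by 1–2 mm. I saw about 5 N of side force while lowering, and the cap shifted about 2.5 mm when I let go. Deeper in, the vial went down without jamming.
- Under the shut cover, the vial's final tilt and centring could not be seen.
- I did not take a last picture of the bystanders, but the arm showed no contact with them.

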